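# Fit the notched blade to the fob splitter

## Robot

A 6-joint arm with a two-finger parallel gripper is mounted at the origin on the work surface. World frame = base frame: x ahead of the robot, y to its left, z up, the work surface at z = 0. Lengths are in m, angles in rad, forces in N, time in s.
With the tool pointing down it reaches from about 0.35 to 0.975 m from the base axis. Payload 4.9 kg.
Tool frame: the origin (TCP) lies at the very end of the fingers, on their centre line; the grasp point (between the pads) lies 19 mm behind it; z points along the fingers, y is the line along which they close (so a half turn about z gives the same grasp; the last joint's range is limited). The gripper opens to 85 mm and grips with 20 to 120 N. Pads are 22 mm wide; open, the fingers measure 114 mm over their backs; the gripper's body (76 mm by 85 mm) begins 54 mm behind the grasp point. The pads swing forward as they close: fully open they stand 13 mm farther back than shut.
Start: joints at [-1.252, 0.053, 1.613, -0, 1.476, -0.119], TCP at [0.265, -0.566, 0.231] pointing down, gripper open.
Joint ranges: [-3.01, 3.01], [-1.01, 2.22], [0.06, 2.58], [-1.02, 4.17], [0.09, 2.62], [-3.14, 3.14]. Speed limits (rad/s): [2.57, 2.57, 3.14, 3.14, 3.14, 3.14].

## Interface

Orientations are given as a rotation vector (axis times angle).
In Python, from station import * gives the robot as it stands.
- The arm moves only by the shell command python3 -m crank 'ROWS' [OPENING] [FORCE]. ROWS is JSON, a list of rows, each an object with "offset": the shift along the tool's x, y, z in m, a list of three; "twist": the turn, a rotation vector about the tool's x, y, z in degrees, a list of three. In form: [{"offset": [x, y, z], "twist": [rx, ry, rz]}, ...]. A call has 1 to 20 rows; each row is the pose to reach, as a shift and turn from the pose commanded when the call began, along the tool's axes at that moment; what a row does not reach only later rows make up. A row lasts 1/8 s, in which the tool goes at most 62.5 mm and 10.7 degrees, less where a joint would pass 70% of its speed; a pose out of reach is approached as far as the arm can. A call with a gripper value outside its range is refused whole. OPENING is the opening, from 0 (shut) to 1 (fully open), set as the call begins (- or left out, the last holds). The fingers move at their own pace and stop on an object; FORCE is the grip in N (left out, the last holds). Time passes only in rows, so rows that repeat a pose let the fingers close. It gives the time, the measured TCP pose, the force, the opening and the grip force at its end, in the units of the state.
- get_obs(): the state, without advancing time (a new reading comes with each control period).
- get_image(name): name is "scene" or "top"; returns the picture (384x512x3 uint8, red, green, blue); there is no depth.
- get_calibration(name): a dict with "intrinsics" (3x3 intrinsics, pixels), "world_from_camera" (4x4, takes a point from camera to world coordinates). Camera axes: x right, y up, looking along -z (the intrinsics and any distortion apply to the point x, -y, -z); pixel columns grow to the right and rows downward; lengths in m; the calibration is good to about 2 mm. A picture is of the moment at which its call begins. get_calibration takes no time and is no camera call.
- finish_job(): hands the job in; it is judged then, once.
Trained networks look in the newest picture that a camera, given by its name, has taken for a name from the list of things; names that differ only in an ending like _2 or _b are one class to them, and where a whole thing is asked for, a point or a joint stands for the part that bears it (a point fixed in the world has none). Each returns a list of dicts, best first, with "confidence" (0 to 1); they miss things now and then, are a little off and sometimes report something else, mostly with a low value. They report only what shows in the picture. A call takes as long as a camera call. They do not tell look-alikes from the thing itself.
- cut_out(query, camera): "region" (384x512 bool, what is visible of it) and "rect" ([centre column, centre row, width, height] in pixels, round what is visible of it).
The state is a dict: "t": time; "q": joint angles; "dq": joint speeds; "effort": joint torques, N m; "tool_pos": TCP position; "tool_rot": TCP orientation; "contact_force": force on the tool from outside, world axes, zero at the start; "wrist_torque": the same for the moment, N m; "opening": finger opening in m; "grip_force": force on a finger pad.
Only numpy, scipy, OpenCV 4.12 (cv2) and the standard library are available. Lean on these libraries where they do the work, as an engineer would, in place of code of your own. Each camera call takes 0.05 s, during which the arm holds its last target. There are 200 camera calls.

## Task

Pick up the bright steel blade that has a notch in one end and lay it flat along the raised bed of the blue-based fob splitter, with the red locating pin standing in the notch. Set it down rather than dropping it, let go, and leave the plain dark blade where it lies.

Things in the scene. Friction and masses are not known exactly. Their poses are not given: they have to be found in the camera images.
- notched_blade: Bright steel blade 120 x 52 x 6 mm, 0.23 kg, flat on a fixed black pad (70 x 30 mm, 14 high): underside 14 mm above the table, long edges overhang the pad by some 8 to 14 mm. Origin: middle of the underside of the outline, near the centre of mass; x along it to the notched end, z up. Open notch y -14..14, x 28..60 mm. Ground edge at -x, last 14 mm 3 mm thick. Grip across the 52 mm at mid-length.
- plain_blade: Dark steel blade of the same outline and thickness but with no notch, lying in the same way on another black pad. Axes alike. Not wanted: leave it.
- splitter: Fixed holder: blue base 170 x 90 x 12 mm, on it a central brass bed 120 long (x) x 30 mm wide, top 36 mm above the table; a blade overhangs it by 11 mm each side, leaving room for fingers. Origin: centre of the base's underside, on the table; x along the bed to the pin end, z up. Blade x goes along bed x; with blade centred on the bed the pin is mid-notch.
- pin (a point): Foot of the red pin, at bed-top height (36 mm above the table), 44 mm from the splitter's origin along +x, on the bed's centre line. Pin 8 mm in diameter, standing 14 mm above the bed. Axes as the splitter's.
There are look-alikes about, which are no part of the job. What is shaped like the notched_blade but orange or turquoise is not meant.

How it is judged:
At the end, for the whole second after the job is handed in: The notched blade lies still and flat (3 degrees) on the bed top (3 mm), the pin in its notch (pin centre 30 to 58 mm from the blade's origin along x, at most 13 mm off its centre line), its length within 15 degrees of the bed's (x of pin in the frame of notched_blade between 0.03 and 0.058 m and y of pin in the frame of notched_blade between -0.013 and 0.013 m and z of pin in the frame of notched_blade between -0.003 and 0.003 m and angle between notched_blade's own z axis and vertical below 0.06 rad and angle between the x axis of notched_blade and the x axis of splitter, either way round below 0.26 rad and linear speed of notched_blade below 0.02 m/s); the robot touches nothing.
It fails at once if the notched blade is dropped (falls freely faster than 0.7 m/s, about 25 mm) (linear speed of notched_blade above 0.7 m/s and not (contact force between notched_blade and the fingers above 0.1 N)).
It fails at once if the plain blade is moved by more than 30 mm (distance of plain_blade from where it was at the start of the episode above 0.03 m).
It also fails if it takes over 35 s, if anything falls off the work surface, if the arm or the gripper's body presses on something with over 40 N, if the wrist force passes 120 N, or if a joint passes its speed limit or range.

## Working session

There is one attempt and no reset: what is moved stays moved. The work goes in short steps, Python scripts to look and compute and a shell command to move; the robot and the scene stay as the last step left them, time stands still between calls to the robot, and variables do not carry over. Pictures are saved under pics/ and viewed, at most 10 in all, crops included, and the job is handed in when it is done.

```bash
mkdir -p pics
python3 - <<'E'
from station import *
import cv2,numpy as np
for n in("top","scene"):
    im=get_image(n); cv2.imwrite(f"pics/{n}0.png",im[:,:,::-1]); c=get_calibration(n); print(n,np.round(c["intrinsics"],1).tolist(),np.round(c["world_from_camera"],4).tolist(),[k for k in c])
    for q in("notched_blade","plain_blade","splitter"):
        for d in cut_out(q,n): print(q,n,round(d["confidence"],2),np.round(d["rect"],0))
o=get_obs();print(o["t"],o["tool_pos"],o["tool_rot"],o["opening"])
E
```

```text
top [[364.6, 0.0, 261.7], [0.0, 364.6, 191.0], [0.0, 0.0, 1.0]] [[0.0144, 0.9929, -0.1179, 0.4555], [-0.9994, 0.0179, 0.0289, -0.0316], [0.0308, 0.1174, 0.9926, 0.9516], [0.0, 0.0, 0.0, 1.0]] ['intrinsics', 'world_from_camera']
notched_blade top 0.89 [334. 202.  30.  50.]
notched_blade top 0.69 [282. 182.  40.  46.]
notched_blade top 0.57 [378. 165.  36.  49.]
plain_blade top 0.97 [234. 232.  32.  54.]
splitter top 0.58 [142. 216.  50.  75.]
scene [[380.1, 0.0, 254.3], [0.0, 380.1, 190.0], [0.0, 0.0, 1.0]] [[-0.8315, -0.3814, 0.4039, 0.8813], [0.5553, -0.5891, 0.587, 0.4542], [0.014, 0.7124, 0.7016, 0.6468], [0.0, 0.0, 0.0, 1.0]] ['intrinsics', 'world_from_camera']
notched_blade scene 0.74 [212. 155.  52.  18.]
notched_blade scene 0.71 [156. 146.  48.  18.]
notched_blade scene 0.65 [219. 197.  50.  15.]
plain_blade scene 0.79 [297. 202.  55.  32.]
splitter scene 0.78 [355. 293. 102.  72.]
0.4 [ 0.26496372 -0.56595021  0.23114221] [-3.06635448e+00 -6.82216739e-01  6.63791495e-05] 0.08564040618553322
```

View pics/top0.png

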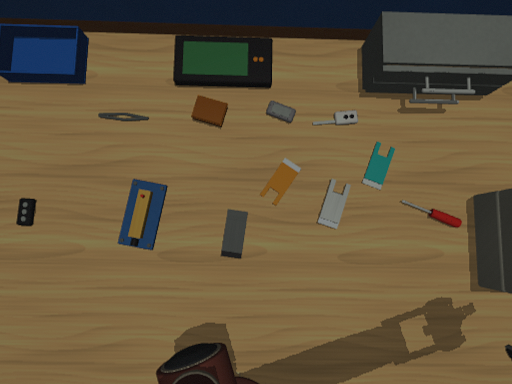

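View pics/scene0.png

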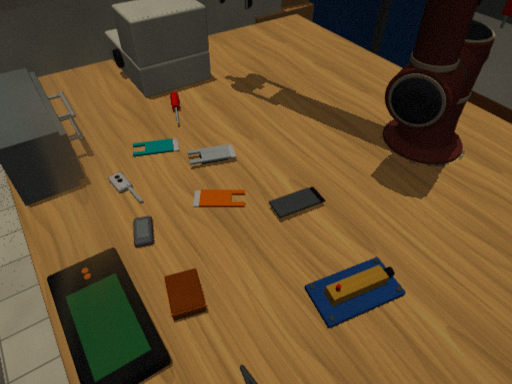

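The top picture shows these candidates: bright notched blade (334,202), orange look-alike (282,182), turquoise look-alike (378,165) and plain dark blade (234,232). I choose the bright steel one at (334,202). The splitter is at (142,216), with the red pin near (143,196).

```bash
cat > h.py <<'E'
from station import *
import cv2,numpy as np
def w(n,uv,z):
    c=get_calibration(n);K=np.array(c["intrinsics"]);T=np.array(c["world_from_camera"])
    uv=np.atleast_2d(uv).astype(float)
    d=np.c_[(uv[:,0]-K[0,2])/K[0,0],-(uv[:,1]-K[1,2])/K[1,1],-np.ones(len(uv))]@T[:3,:3].T
    return (T[:3,3]+d*((z-T[2,3])/d[:,2])[:,None])[:,:2]
def rect(n,mask,z):
    v,u=np.nonzero(mask); p=w(n,np.c_[u,v],z)
    (c,s,a)=cv2.minAreaRect((p*1000).astype(np.float32)); b=cv2.boxPoints((c,s,a))
    e=b[1]-b[0],b[2]-b[1]; e=max(e,key=np.linalg.norm)
    return np.round(c,1),np.round(s,1),round(np.degrees(np.arctan2(e[1],e[0]))%180,1)
E
python3 - <<'E'
from h import *
ims=[]
for n,px in(("top",(334,202)),("scene",(212,155))):
    im=get_image(n)
    for d in cut_out("notched_blade",n):
        if np.hypot(d["rect"][0]-px[0],d["rect"][1]-px[1])<8: print(n,"blade",rect(n,d["region"],.02))
    h=cv2.cvtColor(im,cv2.COLOR_RGB2HSV);H,S,V=[h[:,:,i].astype(int) for i in range(3)]
    roi=np.zeros(H.shape,bool)
    if n=="top": roi[170:260,105:180]=1
    else: roi[250:335,295:410]=1
    R=im[:,:,0].astype(int);G=im[:,:,1].astype(int);B=im[:,:,2].astype(int)
    blue=roi&(H>100)&(H<125)&(S>120); 
    hull=np.zeros(H.shape,np.uint8)
    k,l,st,_=cv2.connectedComponentsWithStats(blue.astype(np.uint8)); blue=l==1+st[1:,4].argmax()
    print(n,"base",rect(n,blue,.012))
    yel=roi&(H>15)&(H<32)&(S>150)&(V>110) 
    k,l,st,_=cv2.connectedComponentsWithStats((yel&(cv2.morphologyEx(blue.astype(np.uint8),cv2.MORPH_CLOSE,np.ones((45,45)))>0)).astype(np.uint8)); yel=l==1+st[1:,4].argmax()
    print(n,"bed",rect(n,yel,.036))
    red=roi&((H<8)|(H>172))&(S>150)&(V>90)
    v,u=np.nonzero(red);print(n,"red",len(u),u.mean() if len(u) else 0,v.mean() if len(u) else 0)
    if len(u): print(np.round(w(n,(u.mean(),v.mean()),.045)*1000,1))
    if n=="top": ims=[cv2.resize(im[y:y+75,x:x+75],(400,400),interpolation=cv2.INTER_CUBIC) for x,y in((295,165),(105,178))]
cv2.imwrite("pics/crop.png",np.hstack(ims)[:,:,::-1])
E
```

```text
top blade (array([ 536.5, -244.4]), array([ 53.8, 120.1]), np.float32(161.4))
top base (array([503.2, 244.2]), array([ 88.5, 166.4]), np.float32(170.0))
top bed (array([503.4, 245.9]), array([ 27.4, 116.5]), np.float32(170.0))
top red 4 141.5 195.5
[[546.6 239.5]]
scene blade (array([ 537.3, -246.9]), array([ 62.9, 119.9]), np.float32(161.9))
scene base (array([506. , 248.5]), array([ 89.5, 169. ]), np.float32(169.9))
scene bed (array([503.6, 246.9]), array([ 28.9, 118.3]), np.float32(170.0))
scene red 11 338.1818181818182 285.8181818181818
[[544.6 237.7]]
```

View pics/crop.png

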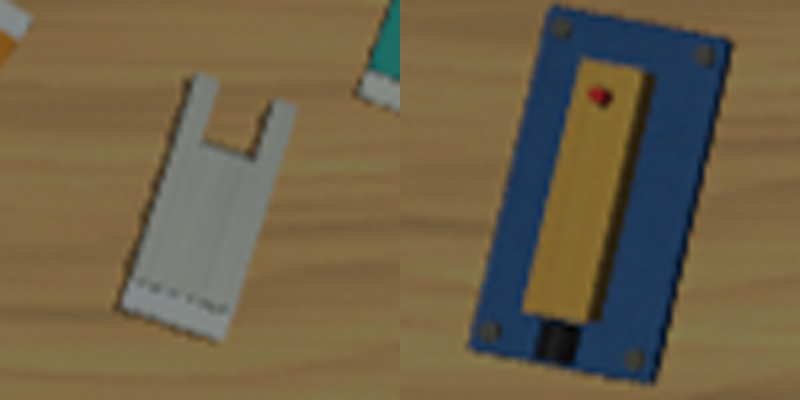

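The crop confirms bright steel, with the notch pointing to +x. The two views agree:
- **Blade:** (0.5365, -0.245), yaw -18.5°.
- **Splitter:** (0.504, 0.246), yaw -10°. The predicted pin (0.547, 0.238) matches the red pixels.

Next I go above the blade.

```bash
python3 -m crank '[{"offset":[0.045,-0.02,0.01],"twist":[0,0,5]},{"offset":[0.095,-0.044,0.025],"twist":[0,0,11]},{"offset":[0.143,-0.066,0.038],"twist":[0,0,17]},{"offset":[0.191,-0.088,0.05],"twist":[0,0,23]},{"offset":[0.239,-0.110,0.063],"twist":[0,0,29]},{"offset":[0.287,-0.132,0.075],"twist":[0,0,35]},{"offset":[0.334,-0.153,0.09],"twist":[0,0,40]},{"offset":[0.382,-0.175,0.1],"twist":[0,0,43.6]},{"offset":[0.382,-0.175,0.1],"twist":[0,0,43.6]},{"offset":[0.382,-0.175,0.1],"twist":[0,0,43.6]},{"offset":[0.382,-0.175,0.1],"twist":[0,0,43.6]}]' 1 60
python3 - <<'E'
from h import *
o=get_obs();print(o["t"],o["tool_pos"],o["tool_rot"],o["q"],o["contact_force"])
R=cv2.Rodrigues(np.array(o["tool_rot"]))[0];print(np.round(R,4))
print(R.T@(np.array([.5368,-.2455,.004])-o["tool_pos"]))
for n in("top","scene"): cv2.imwrite(f"pics/{n}1.png",get_image(n)[:,:,::-1])
a=cv2.imread("pics/top1.png")[130:250,270:410];b=cv2.imread("pics/scene1.png")[60:220,140:300]
cv2.imwrite("pics/c1.png",np.hstack([cv2.resize(a,(400,400)),cv2.resize(b,(400,400))]))
E
```

```text
t: 1.98
tool_pos: [0.5364, -0.2468, 0.1318]
tool_rot: [3.1, -0.508, 0.001]
contact_force: [0.3, -0.1, -0.2]
opening: 0.0855
grip_force: 0.0
1.975 [ 0.53638704 -0.24677959  0.13184857] [ 3.09969220e+00 -5.07532172e-01  1.07928461e-03] [-5.57057406e-01  5.19534701e-02  1.78451443e+00 -3.23466069e-04
  1.30425027e+00  1.33841634e+00] [ 0.28261188 -0.08451102 -0.24991028]
[[ 9.478e-01 -3.189e-01  6.000e-04]
 [-3.189e-01 -9.478e-01 -7.000e-04]
 [ 8.000e-04  5.000e-04 -1.000e+00]]
[-1.16294159e-04 -1.40904921e-03  1.27847821e-01]
```

View pics/c1.png

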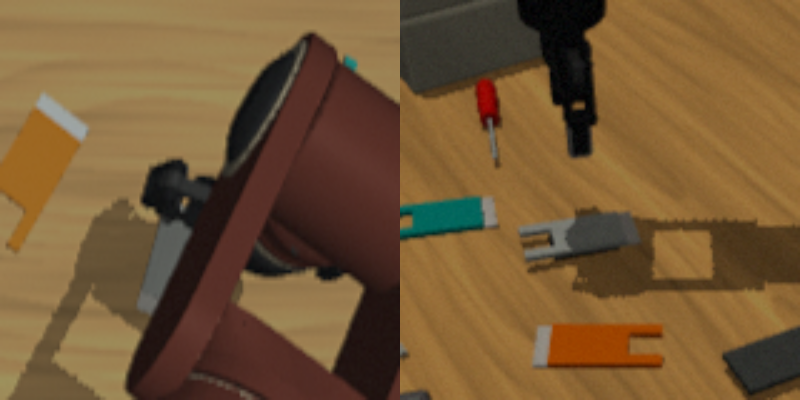

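The gripper stands over the bright blade, clear of the turquoise and orange ones. I descend now.

```bash
python3 -m crank '[{"offset":[0,-0.001,0.04],"twist":[0,0,0]},{"offset":[0,-0.001,0.08],"twist":[0,0,0]},{"offset":[0,-0.001,0.105],"twist":[0,0,0]},{"offset":[0,-0.001,0.118],"twist":[0,0,0]},{"offset":[0,-0.001,0.127],"twist":[0,0,0]},{"offset":[0,-0.001,0.127],"twist":[0,0,0]},{"offset":[0,-0.001,0.127],"twist":[0,0,0]}]' 1 60 && python3 -m crank '[{"offset":[0,0,0],"twist":[0,0,0]},{"offset":[0,0,0],"twist":[0,0,0]},{"offset":[0,0,0],"twist":[0,0,0]},{"offset":[0,0,0],"twist":[0,0,0]},{"offset":[0,0,0],"twist":[0,0,0]},{"offset":[0,0,0],"twist":[0,0,0]},{"offset":[0,0,0],"twist":[0,0,0]},{"offset":[0,0,0],"twist":[0,0,0]}]' 0 60
```

```text
t: 2.95
tool_pos: [0.5379, -0.2452, 0.0055]
tool_rot: [3.1, -0.505, 0.003]
contact_force: [1.1, -0.1, 0.5]
opening: 0.0856
grip_force: 0.0
t: 3.95
tool_pos: [0.5376, -0.245, 0.0054]
tool_rot: [3.1, -0.505, 0.002]
contact_force: [-1.3, 1.1, 6.3]
opening: 0.0504
grip_force: 62.4
```

```bash
python3 -m crank '[{"offset":[0,0,-0.005],"twist":[0,0,0]},{"offset":[0,0,-0.015],"twist":[0,0,0]},{"offset":[0,0,-0.035],"twist":[0,0,0]},{"offset":[0,0,-0.06],"twist":[0,0,0]},{"offset":[0,0,-0.09],"twist":[0,0,0]},{"offset":[0,0,-0.115],"twist":[0,0,0]},{"offset":[0,0,-0.12],"twist":[0,0,0]},{"offset":[0,0,-0.12],"twist":[0,0,0]},{"offset":[0,0,-0.12],"twist":[0,0,0]}]'
python3 - <<'E'
from h import *
o=get_obs();print(o["tool_pos"],o["q"])
R=cv2.Rodrigues(np.array(o["tool_rot"]))[0];print(np.round(R,4))
cv2.imwrite("pics/l.png",cv2.resize(get_image("scene")[60:220,140:300],(500,500))[:,:,::-1])
s=np.radians(-10);t=np.array([.504,.246,.10])+.003*np.array([np.cos(s),np.sin(s),0])
print(R.T@(t-o["tool_pos"]),t)
E
```

```text
t: 5.08
tool_pos: [0.5362, -0.2441, 0.1228]
tool_rot: [-3.1, 0.505, 0.004]
contact_force: [0.2, 0.6, -2.7]
opening: 0.0503
grip_force: 62.7
[ 0.53617884 -0.24413966  0.12277284] [-5.53576419e-01  6.06948151e-02  1.79156822e+00  3.53665591e-05
  1.29193971e+00  1.34045119e+00]
[[ 9.482e-01 -3.176e-01 -2.200e-03]
 [-3.176e-01 -9.482e-01  1.400e-03]
 [-2.500e-03 -6.000e-04 -1.000e+00]]
[-0.18317546 -0.45496436  0.02352315] [0.50695442 0.24547906 0.1       ]
```

View pics/l.png

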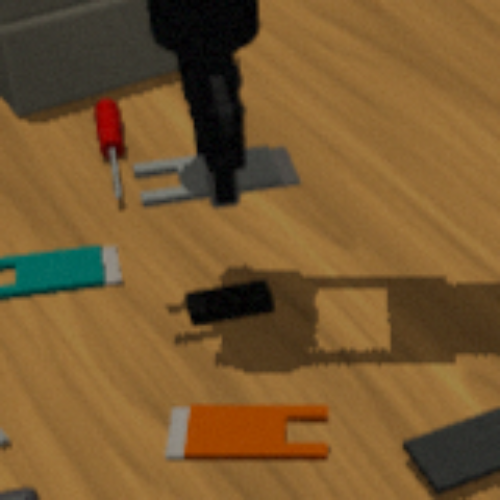

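The blade hangs level in the gripper at mid-length (scene crop about (215,175)) and the empty pad is below it. I carry it over the bed.

```bash
python3 -m crank '[{"offset":[-0.006,-0.015,0],"twist":[0,0,-0.3]},{"offset":[-0.018,-0.045,0],"twist":[0,0,-1]},{"offset":[-0.034,-0.085,0],"twist":[0,0,-2]},{"offset":[-0.050,-0.125,0],"twist":[0,0,-3]},{"offset":[-0.066,-0.165,0],"twist":[0,0,-4]},{"offset":[-0.082,-0.205,0],"twist":[0,0,-4.5]},{"offset":[-0.099,-0.245,0],"twist":[0,0,-5]},{"offset":[-0.115,-0.285,0],"twist":[0,0,-6]},{"offset":[-0.131,-0.325,0],"twist":[0,0,-7]},{"offset":[-0.147,-0.365,0],"twist":[0,0,-7.5]},{"offset":[-0.163,-0.405,0],"twist":[0,0,-8]},{"offset":[-0.175,-0.435,0.005],"twist":[0,0,-8.5]},{"offset":[-0.183,-0.455,0.01],"twist":[0,0,-8.5]},{"offset":[-0.183,-0.455,0.01],"twist":[0,0,-8.5]},{"offset":[-0.183,-0.455,0.01],"twist":[0,0,-8.5]},{"offset":[-0.183,-0.455,0.01],"twist":[0,0,-8.5]}]'
python3 - <<'E'
from h import *
o=get_obs();print(o["tool_pos"],o["q"])
R=cv2.Rodrigues(np.array(o["tool_rot"]))[0];print(np.round(R,4))
a=get_image("scene")[190:350,260:420];b=get_image("top")[150:270,80:200]
cv2.imwrite("pics/p.png",np.hstack([cv2.resize(x,(400,400)) for x in(a,b)])[:,:,::-1])
s=np.radians(-10);t=np.array([.504,.246,.0275])+.003*np.array([np.cos(s),np.sin(s),0])
print(R.T@(t-o["tool_pos"]),t)
E
```

```text
t: 7.12
tool_pos: [0.5081, 0.2443, 0.1144]
tool_rot: [3.129, -0.276, 0.0]
contact_force: [0.1, 0.4, -2.4]
opening: 0.0503
grip_force: 62.8
[0.50807358 0.24429818 0.11444896] [ 3.16267587e-01  9.00862600e-03  1.85957069e+00 -1.50018109e-04
  1.27288458e+00  2.06276779e+00]
[[ 9.846e-01 -1.748e-01  2.000e-04]
 [-1.748e-01 -9.846e-01 -1.000e-04]
 [ 2.000e-04  1.000e-04 -1.000e+00]]
[-0.00132406 -0.00097283  0.08694866] [0.50695442 0.24547906 0.0275    ]
```

View pics/p.png

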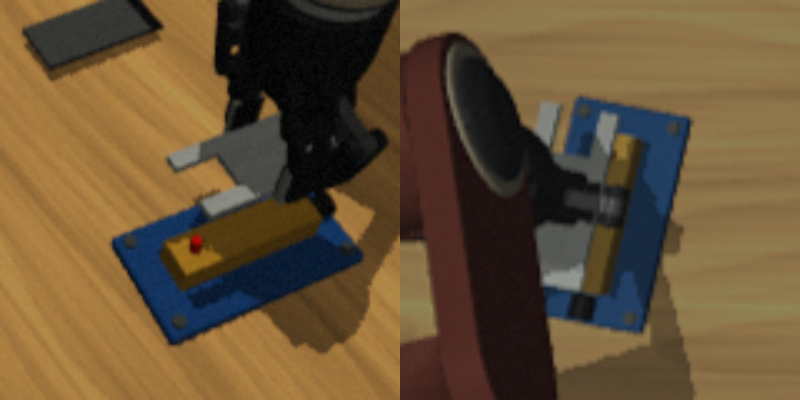

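The blade hangs level over the bed with the pin below the notch side, and parallax accounts for the apparent offset. I lower it to about 3 mm above the bed, then ease it down.

```bash
python3 -m crank '[{"offset":[-0.001,-0.001,0.015],"twist":[0,0,0]},{"offset":[-0.001,-0.001,0.035],"twist":[0,0,0]},{"offset":[-0.001,-0.001,0.055],"twist":[0,0,0]},{"offset":[-0.001,-0.001,0.07],"twist":[0,0,0]},{"offset":[-0.001,-0.001,0.08],"twist":[0,0,0]},{"offset":[-0.001,-0.001,0.084],"twist":[0,0,0]},{"offset":[-0.001,-0.001,0.084],"twist":[0,0,0]},{"offset":[-0.001,-0.001,0.084],"twist":[0,0,0]}]'
python3 - <<'E'
from h import *
a=get_image("scene")[220:340,290:410]
cv2.imwrite("pics/p2.png",cv2.resize(a,(480,480),interpolation=cv2.INTER_CUBIC)[:,:,::-1])
E
```

```text
t: 8.22
tool_pos: [0.5079, 0.2463, 0.0312]
tool_rot: [-3.129, 0.274, -0.002]
contact_force: [0.0, 0.3, -1.5]
opening: 0.0503
grip_force: 62.8
```

View pics/p2.png

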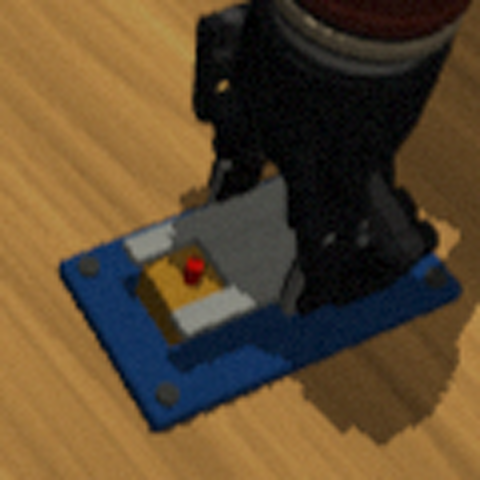

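The red pin (crop 193,270) stands in the notch between the two prongs. I ease down to contact.

```bash
python3 -m crank '[{"offset":[0,0,0.001],"twist":[0,0,0]},{"offset":[0,0,0.002],"twist":[0,0,0]},{"offset":[0,0,0.003],"twist":[0,0,0]},{"offset":[0,0,0.003],"twist":[0,0,0]},{"offset":[0,0,0.003],"twist":[0,0,0]}]'
```

```text
t: 8.9
tool_pos: [0.5072, 0.2461, 0.0275]
tool_rot: [3.13, -0.274, -0.0]
contact_force: [-1.2, -0.9, -0.1]
opening: 0.05
grip_force: 63.0
```

```bash
python3 -m crank '[{"offset":[0,0,0.0005],"twist":[0,0,0]},{"offset":[0,0,0.001],"twist":[0,0,0]},{"offset":[0,0,0.001],"twist":[0,0,0]},{"offset":[0,0,0.001],"twist":[0,0,0]}]'
```

```text
t: 9.4
tool_pos: [0.5073, 0.2461, 0.0274]
tool_rot: [3.129, -0.274, -0.001]
contact_force: [-4.8, -1.4, 7.4]
opening: 0.05
grip_force: 63.7
```

It is on the bed (upward force about 7 N, with z no longer dropping). I release and then retreat straight up.

```bash
python3 -m crank '[{"offset":[0,0,0],"twist":[0,0,0]},{"offset":[0,0,0],"twist":[0,0,0]},{"offset":[0,0,0],"twist":[0,0,0]},{"offset":[0,0,0],"twist":[0,0,0]},{"offset":[0,0,0],"twist":[0,0,0]},{"offset":[0,0,0],"twist":[0,0,0]},{"offset":[0,0,0],"twist":[0,0,0]},{"offset":[0,0,0],"twist":[0,0,0]}]' 1 && python3 -m crank '[{"offset":[0,0,-0.01],"twist":[0,0,0]},{"offset":[0,0,-0.03],"twist":[0,0,0]},{"offset":[0,0,-0.06],"twist":[0,0,0]},{"offset":[0,0,-0.1],"twist":[0,0,0]},{"offset":[0,0,-0.14],"twist":[0,0,0]},{"offset":[-0.04,0,-0.17],"twist":[0,0,0]},{"offset":[-0.08,0,-0.19],"twist":[0,0,0]},{"offset":[-0.12,0,-0.2],"twist":[0,0,0]},{"offset":[-0.14,0,-0.2],"twist":[0,0,0]},{"offset":[-0.14,0,-0.2],"twist":[0,0,0]}]'
python3 - <<'E'
from h import *
a=get_image("scene")[220:340,290:410];b=get_image("top")[150:270,80:200]
cv2.imwrite("pics/e.png",np.hstack([cv2.resize(x,(400,400)) for x in(a,b)])[:,:,::-1])
for d in cut_out("notched_blade","scene"): print(np.round(d["rect"]),rect("scene",d["region"],.042))
E
```

```text
t: 10.4
tool_pos: [0.5072, 0.2461, 0.0263]
tool_rot: [-3.13, 0.274, -0.0]
contact_force: [-0.3, 0.3, 0.7]
opening: 0.0856
grip_force: 0.0
t: 11.65
tool_pos: [0.3688, 0.2709, 0.2282]
tool_rot: [-3.128, 0.272, -0.005]
contact_force: [1.1, -0.9, -0.0]
opening: 0.0852
grip_force: 0.0
[356. 283.  72.  45.] (array([509.3, 246.3]), array([ 55.5, 121.5]), np.float32(170.1))
[222. 198.  50.  18.] (array([610.1, -76. ]), array([ 56. , 113.4]), np.float32(147.0))
[156. 147.  45.  19.] (array([ 654.2, -320.5]), array([ 56.7, 107.2]), np.float32(159.4))
```

View pics/e.png

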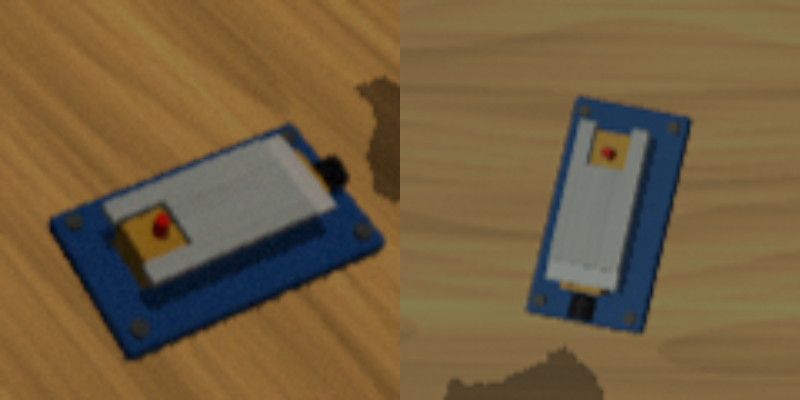

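Both views show the blade flat along the bed with the pin mid-notch, yaw 170.1° against 170.0° for the bed, and the gripper clear.

```bash
python3 -c "
from station import *
print(finish_job())"
```

```text
the job is handed in; nothing more can be done
None
```

The notched blade lies flat on the splitter's bed with the red pin in its notch, the gripper is clear, the plain blade was left alone, and the job was handed in about 12 s into the 35 s limit (no verdict was returned).

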